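# Wedge the spring clip off the bracket's pivot pin

### The job

Take the tapered wedge (not the straight bar) by its handle out of the rack and slide it point down between the pin and the bow of the spring clip, deep into the bracket's window, until the clip is spread and pushed off the pin. Then draw the wedge out, leaving the clip lying on the bracket, and hang it back upright in the slot it came from. Leave the straight bar hanging in its own slot.

Things in the scene. Friction and masses are not known exactly. Their poses are not given: they have to be found in the camera images.
- wedge_grip (a point): Handle centre of the tapered wedge, hanging point down in one of the rack's slots (which one varies). Rectangular wooden handle 34 (x) x 26 (y) x 52 mm high, brass ring 36 x 28 x 6 mm at its foot; under it a dark flange 66 x 44 x 6 mm, its underside 32 mm below this point, resting on the rack (z = 112 mm). Below it the blade, 90 mm long. z up, x away from the robot at the start. 0.15 to 0.25 kg.
- wedge_tip (a point): Tip of the wedge's steel blade, at x = +16.5 mm, 122 mm below wedge_grip, same axes. Blade 11 mm wide in y (8 mm at the tip). Its flat upright face (away from the robot at the start) lies at x = +19 mm of wedge_grip; the face toward the robot slopes: thickness in x 5 mm at the tip, growing evenly to 38 mm (x = -19 to +19 mm) 22 mm below the flange, then 38 mm up to the flange.
- bar_grip (a point): Centre of the ROUND knob handle (up to 30 mm across, top at z = 170 mm) of the straight bar in the other slot; same flange as the wedge, under it a 14 x 14 x 90 mm bar, no taper. Wooden rack, fixed, 82 x 230 mm, top at z = 112 mm: two through slots 110 mm apart, each 50 mm in the tools' x by 30 mm in their y; tools start within 3 degrees of the rack's axes, within 3 mm of the slots' centres.
- pin_top (a point): Centre of the top of the bracket's fixed steel pin, z = 115.5 mm; head 22 mm across, 6 mm high, over an 18 mm neck that the clip grips. Bracket: grey steel stand fixed to the bench, plate top at z = 100 mm. In this point's axes (z up) the plate's window, open down to the bench, spans x = -58 to -10 mm and y = -14 to 14 mm, on the robot's side of the pin.
- clip_jaws (a point): Midway between the jaws of the U-shaped steel spring clip loose on the plate, z = 100 to 108 mm, this point at 104; it starts on the pin's axis. Bow toward the clip's -x (to the robot), inner face 31 mm from the point; arms 32 mm apart inside. Pocket between pin head and bow: 20 mm (x = -31 to -11). Noses grip with about 3 N each; pushed to -x they pass the neck at 7 mm; right off at 13 mm.
Things that resemble listed ones, but are neither listed nor needed, are in the scene too. There is more than one size of the part that bears clip_jaws; the job needs the smaller. Leave any purple look-alike of the part that bears wedge_grip alone.

How it is judged:
By the outcome, as a careful person would: the job done as asked, in the order asked, and still so for the second after the job is handed in, with the robot touching nothing.
It also fails if it takes over 51 s, if anything falls off the work surface, if the arm or the gripper's body presses on something with over 40 N, if the wrist force passes 120 N, or if a joint passes its speed limit or range.

### The arm

A 6-joint arm with a two-finger parallel gripper is mounted at the origin on the work surface; the furniture and walls round the work are solid. World frame = base frame: x ahead of the robot, y to its left, z up, the work surface at z = 0. Lengths are in m, angles in rad, forces in N, time in s.
With the tool pointing down it reaches from about 0.275 to 1 m from the base axis. Payload 8.4 kg.
Tool frame: the origin (TCP) lies on the centre line of the jaws, within the pads' length; the fingertips stand 17 mm ahead of it and the grasp point (between the pads) lies 2 mm behind it (bot.tcp_to_tips is the y of the fingertips in the tool frame, in m); y points along the fingers, z is the direction in which the jaws open and shut, and the axes are right-handed (so a half turn about y gives the same grasp; the last joint's range is limited). The gripper opens to 85 mm and grips with 20 to 120 N. Pads are 22 mm wide; open, the fingers measure 114 mm over their backs; the gripper's body (76 mm by 85 mm) begins 54 mm behind the grasp point. The pads swing forward as they close: fully open they stand 13 mm farther back than shut.
Start: joints at [-1.309, 0.353, 1.633, -0, 1.155, -0.002], TCP at [0.163, -0.603, 0.248] pointing down, gripper open.
Joint ranges: [-2.63, 2.63], [-0.92, 2.1], [0.06, 2.66], [-1.3, 4.44], [0, 2.69], [-3.02, 3.02]. Speed limits (rad/s): [2.22, 2.22, 2.79, 3.14, 3.14, 3.14].

### API

Orientations are given as a unit quaternion [x, y, z, w].
In Python, from workcell import bot, hand, kinematics, get_obs, vision, hand_in gives the robot as it stands. The module is installed in compiled form; this text tells all that it offers. Calls block until the motion is done:
- bot.reach(position, orientation): joint-space move of the TCP to a pose.
- bot.servo_line(position, ori=None, velocity=0.15): straight line of the TCP; ori=None keeps the orientation; velocity is the mean speed in m/s.
- bot.goto_joints(angles): joint-space move.
- hand.move_gripper(opening, strength=None): finger opening in m; strength is the grip in N (None keeps the last); returns when the fingers have stopped.
- bot.dwell(seconds).
- kinematics.solve_ik(position, orientation): joint angles nearest the present ones, or None.
- get_obs(): the state.
- vision.read_camera(name): name is "side" or "top"; returns a dict with "frame" (480x640x3 uint8, red, green, blue), "intrinsics" (3x3 intrinsics, pixels), "view" (4x4, takes a point from world to camera coordinates). Camera axes: x right, y down, z forward; pixel columns grow to the right and rows downward; lengths in m; the calibration is good to about 2 mm. A picture is of the moment at which its call begins. There is no depth.
A pose or a line that the arm cannot do raises bot.IKError and nothing moves.
- hand_in(): hands the job in, once; it reports no verdict.
The state is a dict: "time_s": time; "joint_pos": joint angles; "joint_vel": joint speeds; "joint_efforts": joint torques, N m; "position": TCP position; "orientation": TCP orientation; "wrist_force": force on the tool from outside, world axes, zero at the start; "ft_torque": the same for the moment, N m; "gripper_width": finger opening in m.
Only numpy, scipy, OpenCV 4.12 (cv2) and the standard library are available. Lean on these libraries where they do the work, as an engineer would, in place of code of your own. Each camera call takes 0.05 s, during which the arm holds its last target.

## Working session

There is one attempt and no reset: what is moved stays moved. The work goes in short steps, each a Python script; the robot and the scene stay as the last script left them, time stands still between calls to the robot, and variables do not carry over. Pictures are saved under pics/ and viewed, and the job is handed in when it is done.

```bash
mkdir -p pics; ls
python3 - <<'E'
from workcell import bot,hand,kinematics,get_obs,vision
import cv2,numpy as np
o=get_obs();print(o)
print(bot.tcp_to_tips)
for n in("side","top"):
    r=vision.read_camera(n);cv2.imwrite(f"pics/{n}0.png",r["frame"][:,:,::-1]);print(n,np.array(r["intrinsics"]).tolist(),np.round(r["view"],4).tolist())
E
```

```text
pics
{'time_s': 0.0, 'joint_pos': array([-1.30941960e+00,  3.53633998e-01,  1.63415582e+00,  7.42990429e-06,
        1.15517396e+00, -2.40491558e-03]), 'joint_vel': array([-5.24650504e-05,  4.82348737e-04, -3.58263140e-05, -2.35705520e-03,
       -1.68413437e-03,  2.16293915e-04]), 'joint_efforts': array([-1.68024439e-03, -6.05258274e+01, -3.42071700e+01, -2.37599097e-04,
        9.25282395e-03, -2.36953395e-05]), 'position': array([ 0.16283962, -0.60294152,  0.24756121]), 'orientation': array([-0.09304989,  0.70144656, -0.70048452,  0.09292946]), 'wrist_force': array([-0.00756012,  0.18422598, -0.4663789 ]), 'ft_torque': array([-0.03071219,  0.02942113, -0.01366816]), 'gripper_width': 0.08556370427369027}
0.017
side [[514.7471146242674, 0.0, 318.00855512261205], [0.0, 514.7471146242674, 245.159913336734], [0.0, 0.0, 1.0]] [[0.9967, -0.0812, 0.0057, -0.447], [-0.0404, -0.5539, -0.8316, 0.1268], [0.0707, 0.8286, -0.5553, 0.8585], [0.0, 0.0, 0.0, 1.0]]
top [[445.3250665530801, 0.0, 316.5831060866111], [0.0, 445.3250665530801, 243.81892876410024], [0.0, 0.0, 1.0]] [[-0.0281, -0.9995, -0.012, 0.077], [-0.9976, 0.0288, -0.0636, 0.46], [0.0639, 0.0102, -0.9979, 0.9654], [0.0, 0.0, 0.0, 1.0]]
```

View pics/side0.png

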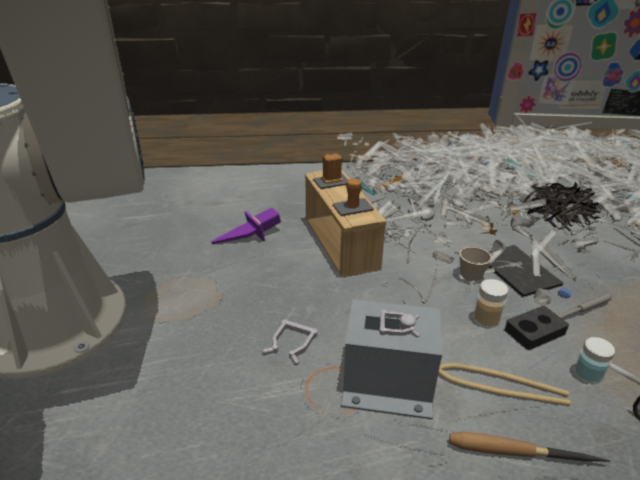

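View pics/top0.png

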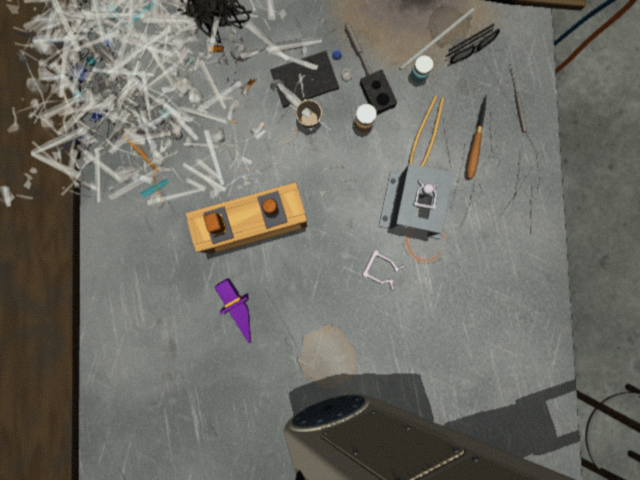

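Candidates for the wedge, in side-view pixels: the square-handled tool in the rack (332,165), the round-knobbed tool in the rack (353,193) and the purple look-alike on the bench (250,225). For the clip: the small one on the pin (400,320) and the larger one loose on the bench (290,340). I choose the square handle and the clip on the pin, and will check both in a crop.

Run:
```python
import cv2,numpy as np
s=cv2.imread("pics/side0.png");t=cv2.imread("pics/top0.png")
def c(i,x,y,w,h,k): return cv2.resize(i[y:y+h,x:x+w],(w*k,h*k),interpolation=cv2.INTER_CUBIC)
a=c(t,180,170,130,90,3);b=c(t,380,150,80,90,5)[:, :]
cv2.imwrite("pics/c1.png",c(t,180,175,130,85,6));cv2.imwrite("pics/c2.png",c(t,380,155,80,85,7))
cv2.imwrite("pics/c3.png",c(s,295,145,100,75,8));cv2.imwrite("pics/c4.png",c(s,335,290,115,70,6))
```

```text
(no output)
```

View pics/c1.png

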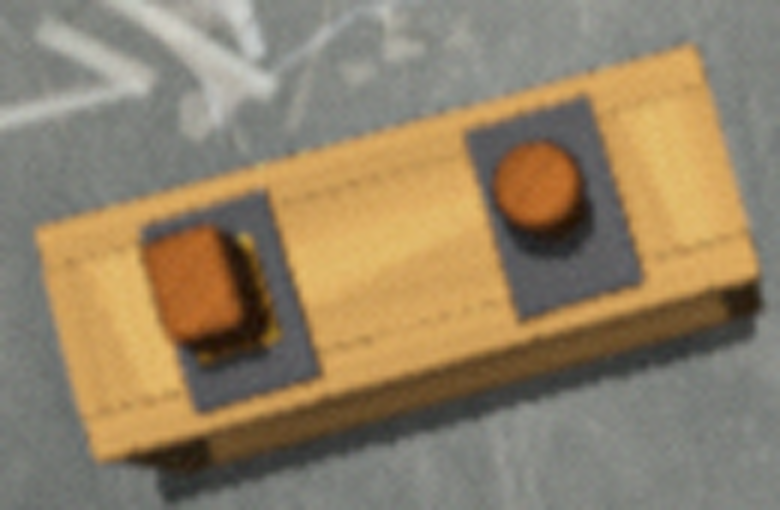

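View pics/c2.png

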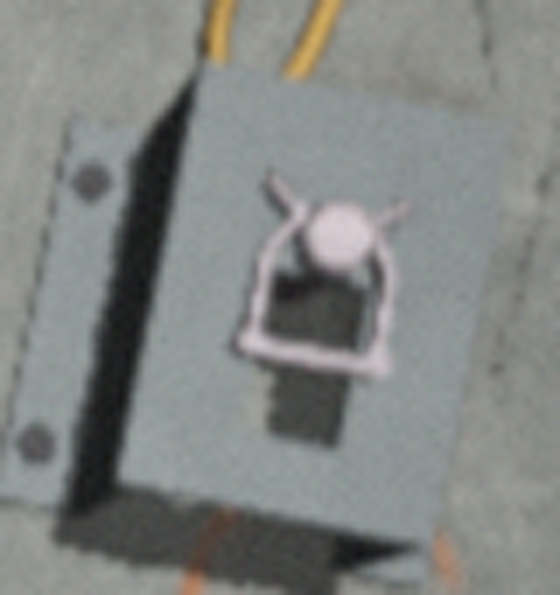

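View pics/c3.png

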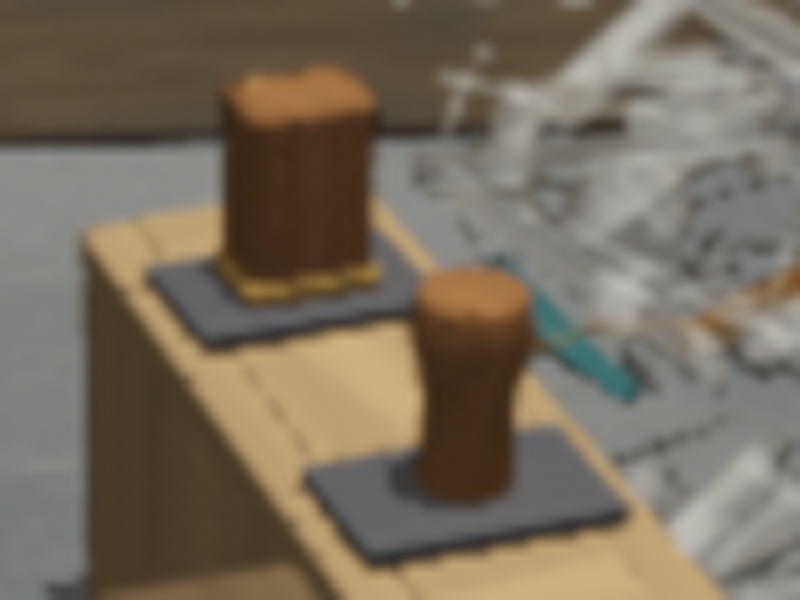

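View pics/c4.png

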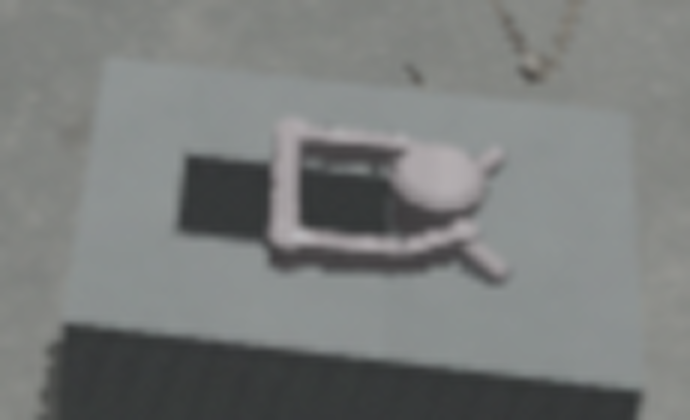

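The crops agree. The left tool in the top view (~215,222) has the rectangular handle with a brass ring, so it is the wedge. The round knob (~269,207) is the bar. The small clip sits on the pin, whose head is at about (428,189) in the top view and (408,319) in the side view. Next I triangulate and fit the poses.

```bash
cat > cal.py <<'E'
import numpy as np
from scipy.optimize import least_squares
C={'side':(np.array([[514.747,0,318.0086],[0,514.747,245.16],[0,0,1]]),np.array([[0.9967,-0.0812,0.0057,-0.447],[-0.0404,-0.5539,-0.8316,0.1268],[0.0707,0.8286,-0.5553,0.8585]])),
'top':(np.array([[445.325,0,316.583],[0,445.325,243.819],[0,0,1]]),np.array([[-0.0281,-0.9995,-0.012,0.077],[-0.9976,0.0288,-0.0636,0.46],[0.0639,0.0102,-0.9979,0.9654]]))}
def proj(n,P):
    K,V=C[n];P=np.atleast_2d(P);c=P@V[:,:3].T+V[:,3];u=c@K.T;return u[:,:2]/u[:,2:]
def ray(n,px,z):
    K,V=C[n];R=V[:,:3];d=R.T@np.linalg.solve(K,[px[0],px[1],1]);o=-R.T@V[:,3];return o+d*(z-o[2])/d[2]
def tri(a,b):
    f=lambda p:np.r_[proj('side',p)[0]-a,proj('top',p)[0]-b]
    r=least_squares(f,[.4,0,.1]);return r.x,np.abs(r.fun).max()
def un(p,k,ox,oy): return (np.array(p,float)+.5)/k-.5+[ox,oy]
E
cat > m1.py <<'E'
from cal import *
t1=lambda p:un(p,6,180,175); t2=lambda p:un(p,7,380,155); s3=lambda p:un(p,8,295,145); s4=lambda p:un(p,6,335,290)
def q(name,pts,z,f,n):
    P=np.array([ray(n,f(p),z) for p in pts]);print(name,n,'ctr',np.round(P.mean(0)*1e3,1),'sides',[round(1e3*np.linalg.norm(P[i]-P[(i+1)%len(P)]),1) for i in range(len(P))],'angs',[round(np.degrees(np.arctan2(*(P[(i+1)%len(P)]-P[i])[[1,0]])),1) for i in range(len(P))]);return P
F=[(143,228),(265,190),(322,378),(197,412)]
B=[(467,132),(590,97),(641,282),(520,322)]
q('wflange',F,.118,t1,'top');q('bflange',B,.118,t1,'top')
q('rack',[(35,228),(693,43),(760,275),(97,462)],.112,t1,'top')
q('handle',[(145,245),(210,226),(243,330),(180,347)],.170,t1,'top')
q('handle side',[(222,95),(325,68),(378,97),(270,125)],.170,s3,'side')
q('bflange side',[(305,480),(570,428),(630,515),(370,562)],.118,s3,'side')
q('plate',[(205,60),(512,125),(430,545),(118,490)],.1,t2,'top')
q('plate side',[(108,58),(635,112),(640,388),(62,322)],.1,s4,'side')
print('knob top',ray('top',t1((538,186)),.170),ray('side',s3((475,293)),.17))
print('pin',ray('top',t2((339,235)),.1155),ray('side',s4((437,172)),.1155),tri(s4((437,172)),t2((339,235))))
print('window front',[np.round(1e3*ray('top',t2(p),.1),1) for p in[(267,438),(336,448)]],[np.round(1e3*ray('side',s4(p),.1),1) for p in[(188,155),(180,232)]])
print('bow',[np.round(1e3*ray('top',t2(p),.108),1) for p in[(243,345),(383,368)]],[np.round(1e3*ray('side',s4(p),.108),1) for p in[(285,125),(282,240)]])
print('tri flange corner', tri(s3((305,480)),t1((520,322))),tri(s3((630,515)),t1((641,282))),tri(s3((570,428)),t1((590,97))))
print('tri wflange', tri(s3((148,272)),t1((197,412))),tri(s3((208,348)),t1((322,378))))
print('tri wtop', tri(s3((300,97)),t1((195,287))))
E
python3 m1.py
```

```text
wflange top ctr [498.6 256.6 118. ] sides [np.float64(42.2), np.float64(65.4), np.float64(42.6), np.float64(63.9)] angs [np.float64(-74.3), np.float64(-164.1), np.float64(103.6), np.float64(15.5)]
bflange top ctr [526.6 149.3 118. ] sides [np.float64(42.3), np.float64(64.0), np.float64(42.0), np.float64(65.7)] angs [np.float64(-75.7), np.float64(-166.0), np.float64(106.7), np.float64(14.3)]
rack top ctr [514.5 202.8 112. ] sides [np.float64(227.8), np.float64(81.1), np.float64(228.2), np.float64(81.1)] angs [np.float64(-75.9), np.float64(-165.5), np.float64(104.1), np.float64(14.2)]
handle top ctr [497.7 256.1 170. ] sides [np.float64(21.0), np.float64(34.2), np.float64(20.2), np.float64(33.8)] angs [np.float64(-75.3), np.float64(-163.3), np.float64(103.5), np.float64(18.1)]
handle side side ctr [495.2 250.4 170. ] sides [np.float64(30.5), np.float64(21.3), np.float64(31.5), np.float64(20.8)] angs [np.float64(28.2), np.float64(-58.8), np.float64(-152.6), np.float64(118.7)]
bflange side side ctr [524.5 142.2 118. ] sides [np.float64(68.4), np.float64(42.7), np.float64(64.0), np.float6
[... 828 characters left out ...]
4.5, -136.7,  100. ]), array([ 498.5, -162.6,  100. ])]
bow [array([ 530.5, -134.6,  108. ]), array([ 522.7, -174.1,  108. ])] [array([ 526.9, -136.9,  108. ]), array([ 519.1, -175.3,  108. ])]
tri flange corner (array([0.48914612, 0.16217989, 0.1122709 ]), np.float64(0.27296554415519836)) (array([0.53154143, 0.11815982, 0.12295365]), np.float64(15.649010170905711)) (array([0.55197013, 0.13540608, 0.13899318]), np.float64(3.764947809322763))
tri wflange (array([0.46123969, 0.26953084, 0.11418501]), np.float64(0.7746593554311971)) (array([0.47217144, 0.2280481 , 0.11346712]), np.float64(0.3526825304538761))
tri wtop (array([0.49715526, 0.25670619, 0.16694197]), np.float64(0.4805836793340177))
```

```bash
cat > h.py <<'E'
from workcell import bot,hand,kinematics,get_obs,vision,hand_in
import numpy as np,cv2
from scipy.spatial.transform import Rotation as R
def ori(deg,flip=False):
    a=np.radians(deg)+(np.pi if flip else 0);c,s=np.cos(a),np.sin(a)
    return R.from_matrix(np.array([[s,-c,0],[0,0,-1],[c,s,0]]).T).as_quat()
def snap(tag):
    for n in("side","top"):
        cv2.imwrite(f"pics/{n}_{tag}.png",vision.read_camera(n)["frame"][:,:,::-1])
def st():
    o=get_obs();print('t',round(o['time_s'],2),'p',np.round(o['position']*1e3,1),'F',np.round(o['wrist_force'],1),'M',np.round(o['ft_torque'],2),'w',round(o['gripper_width']*1e3,1))
def crop(f,x,y,w,h,k,out):
    i=cv2.imread(f);cv2.imwrite(out,cv2.resize(i[y:y+h,x:x+w],(w*k,h*k),interpolation=cv2.INTER_CUBIC))
E
python3 - <<'E'
from h import *
for p,d in[((.498,.256,.25),14.5),((.498,.256,.15),14.5),((.54,-.158,.27),-13.5),((.54,-.158,.15),-13.5)]:
    for f in(0,1):
        print(p,f,kinematics.solve_ik(list(p),ori(d,f)))
st()
E
```

```text
(0.498, 0.256, 0.25) 0 [ 4.72150421e-01  2.50665639e-01  1.77243397e+00 -4.44089210e-16
  1.11849305e+00  2.19077679e-01]
(0.498, 0.256, 0.25) 1 [ 4.72150421e-01  2.50665639e-01  1.77243397e+00 -4.44089210e-16
  1.11849305e+00 -2.92251497e+00]
(0.498, 0.256, 0.15) 0 [ 4.72150421e-01  3.68064951e-01  1.86012209e+00 -4.44089210e-16
  9.13405612e-01  2.19077679e-01]
(0.498, 0.256, 0.15) 1 [ 4.72150421e-01  3.68064951e-01  1.86012209e+00 -4.44089210e-16
  9.13405612e-01 -2.92251497e+00]
(0.54, -0.158, 0.27) 0 [-2.87313235e-01  2.35643120e-01  1.74519054e+00 -4.44089210e-16
  1.16075899e+00 -5.16937863e-02]
(0.54, -0.158, 0.27) 1 None
(0.54, -0.158, 0.15) 0 [-2.87313235e-01  3.71752643e-01  1.85430632e+00 -4.44089210e-16
  9.15533694e-01 -5.16937863e-02]
(0.54, -0.158, 0.15) 1 None
t 0.1 p [ 162.9 -603.   247.6] F [1.  0.9 0.4] M [-0.01  0.04  0.02] w 85.2
```

```bash
python3 - <<'E'
from h import *
q=ori(15)
bot.reach([.4975,.2555,.24],q);st()
snap('a')
bot.servo_line([.4975,.2555,.200],q,.15);st()
snap('b')
E
python3 -c "
from h import *
crop('pics/top_b.png',140,130,200,150,4,'pics/b_top.png');crop('pics/side_b.png',240,70,200,150,4,'pics/b_side.png')"
```

```text
t 3.33 p [497.8 255.  240. ] F [ 0.4 -0.3  0.7] M [ 0.01 -0.01  0.01] w 85.6
t 3.84 p [497.4 255.3 199.8] F [ 0.3 -0.6  0.3] M [0.04 0.02 0.02] w 85.8
```

View pics/b_top.png

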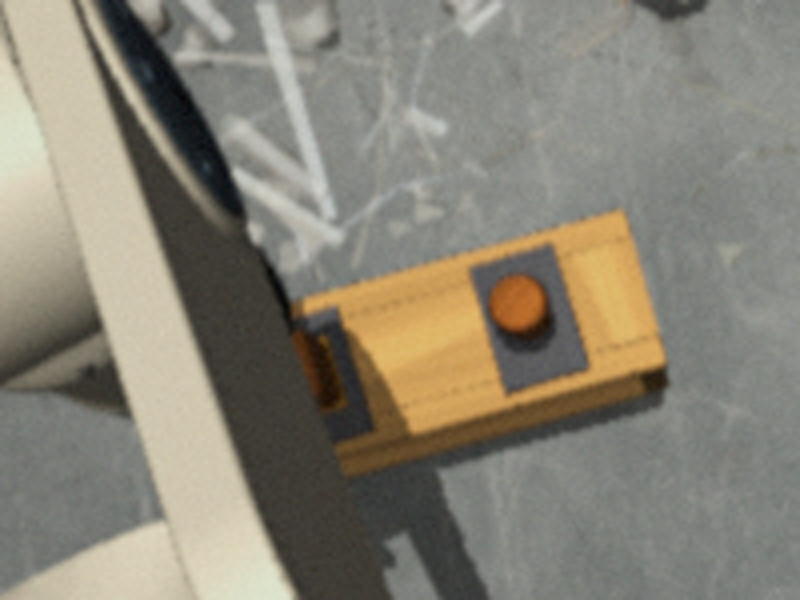

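View pics/b_side.png

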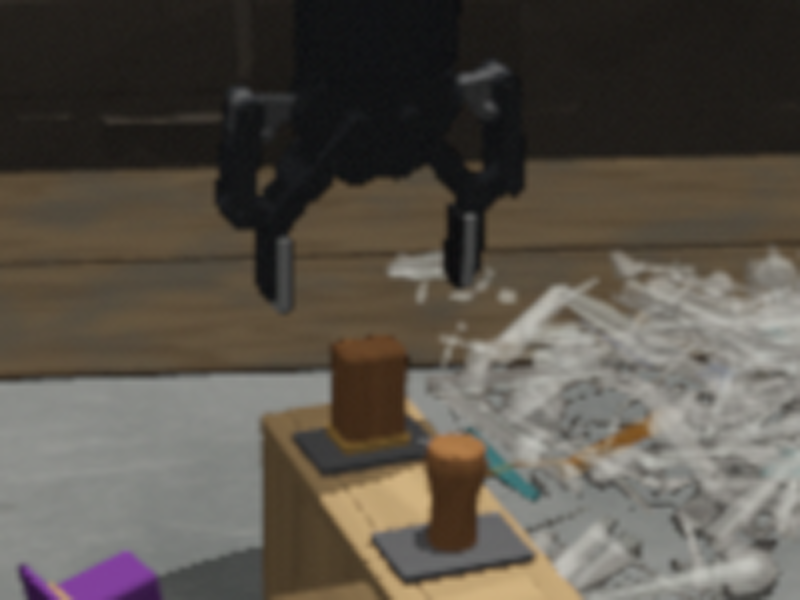

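The side crop shows the open fingers (tips ~(311,147) and (357,141) in full-frame pixels) straddling the wedge handle. In the top view the arm hides the handle. I check the side camera's bias against the known TCP.

Run:
```python
from cal import *
a=np.radians(15)
for s in(-.0425,.0425):
  for w in(-.011,.011):
    for z in(.183,.196): print(s,w,z,proj('side',[.4974+s*np.cos(a)-w*np.sin(a),.2553+s*np.sin(a)+w*np.cos(a),z]).round(1))
```

```text
-0.0425 -0.011 0.183 [[314.2 154.4]]
-0.0425 -0.011 0.196 [[314.2 148. ]]
-0.0425 0.011 0.183 [[310.5 150. ]]
-0.0425 0.011 0.196 [[310.5 143.7]]
0.0425 -0.011 0.183 [[355.2 148.6]]
0.0425 -0.011 0.196 [[355.5 142.4]]
0.0425 0.011 0.183 [[350.9 144.4]]
0.0425 0.011 0.196 [[351.1 138.3]]
```

```bash
python3 - <<'E'
from h import *
q=ori(15)
bot.servo_line([.4975,.2545,.150],q,.12);st()
hand.move_gripper(.03,90);st()
bot.servo_line([.4975,.2545,.158],q,.05);st()
snap('c')
E
python3 -c "
from h import *
crop('pics/side_c.png',260,90,160,120,5,'pics/c_side.png')"
```

```text
t 4.51 p [497.8 254.7 150.5] F [ 0.   0.8 -0.2] M [ 0.01 -0.02  0.03] w 85.0
t 5.04 p [498.  254.7 150.7] F [-0.3 -0.6  5.5] M [-0.13  0.22 -0.02] w 33.1
t 5.35 p [497.5 254.5 158.2] F [ 0.   0.1 -1.7] M [ 0.03 -0.05  0.03] w 32.7
```

View pics/c_side.png

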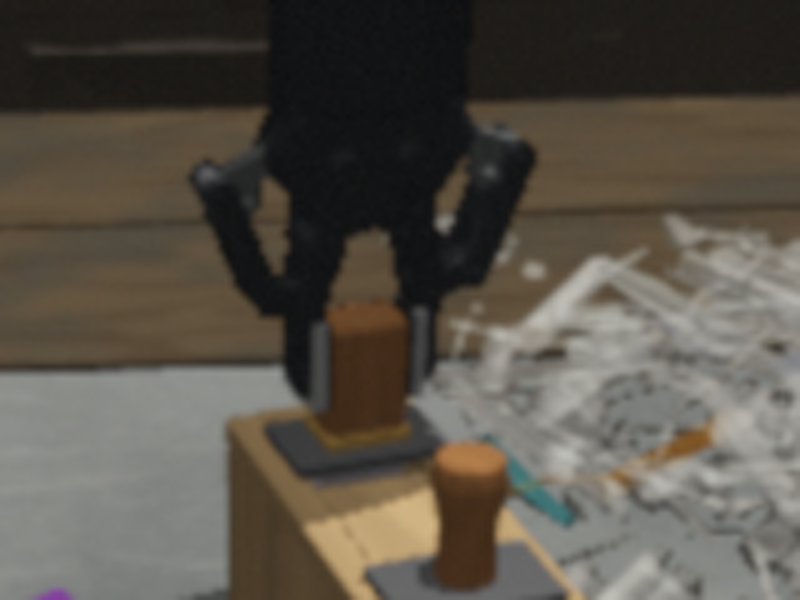

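```bash
python3 - <<'E'
from h import *
bot.servo_line([.4975,.2545,.295],ori(15),.2);st()
bot.reach([.5272,-.154,.275],ori(-13.5));st()
bot.dwell(.2)
snap('d')
E
python3 -c "
from h import *
crop('pics/side_d.png',330,200,133,100,6,'pics/d_side.png');crop('pics/top_d.png',370,140,100,100,6,'pics/d_top.png')
crop('pics/side_d.png',330,250,133,100,6,'pics/d_side2.png')"
```

```text
t 6.28 p [496.8 254.2 293.8] F [-0.5  0.2 -2.3] M [ 0.    0.01 -0.02] w 33.0
t 7.8 p [ 527.4 -153.2  274.9] F [ 0.1  0.3 -1.9] M [-0.01  0.03 -0.03] w 33.1
```

View pics/d_side.png

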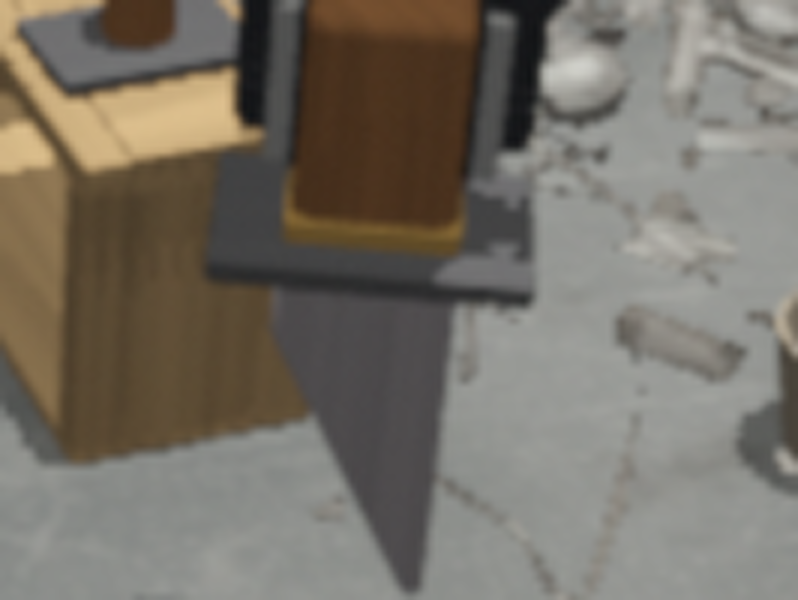

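View pics/d_side2.png

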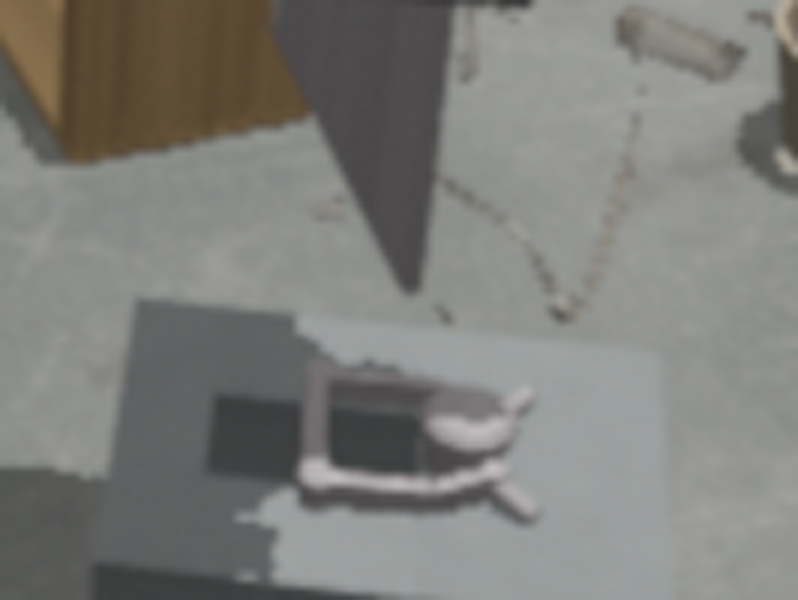

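View pics/d_top.png

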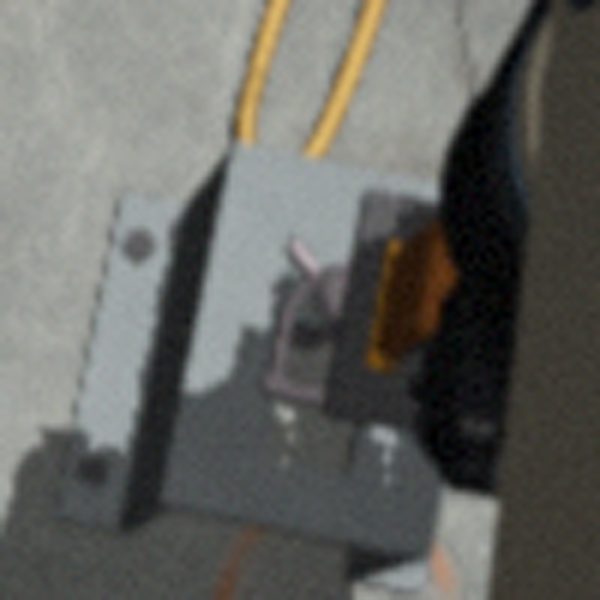

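```bash
cat > m2.py <<'E'
from cal import *
S=lambda p:un(p,6,330,200);S2=lambda p:un(p,6,330,250);T=lambda p:un(p,6,370,140)
obs=[('side',S((411,592)),(16.5,0,-122)),('side',S((208,280)),(-33,-22,-32)),('side',S((532,302)),(33,-22,-32)),('side',S((530,296)),(33,-22,-30)),('side',S((207,270)),(-33,-22,-28)),
('top',T((365,188)),(33,22,-26)),('top',T((322,410)),(-33,22,-26))]
obs=[o for i,o in enumerate(obs) if i not in(3,4)]
def model(v,P):
    x,y,z,yaw,pit,rol=v
    from scipy.spatial.transform import Rotation as R
    return np.array([x,y,z])+R.from_euler('ZYX',[yaw,pit,rol]).apply(np.array(P)/1e3)
def f(v,pri=True):
    r=[proj(n,model(v,P))[0]-px for n,px,P in obs]
    d=(np.array(v)-v0)/[.004,.004,.004,.02,.02,.02]
    return np.r_[np.ravel(r),d]
v0=np.array([.5274,-.1532,.2685,np.radians(-13.5),0,0])
print('pred res');print(np.round(f(v0)[:2*len(obs)].reshape(-1,2),1))
r=least_squares(f,v0);print('fit d(mm)',((r.x-v0)[:3]*1e3).round(1),'ang',np.degrees(r.x-v0)[3:].round(2));print(np.round(r.fun[:2*len(obs)].reshape(-1,2),1))
for y0,lst in (('pin',[((464,412),'mid')]),):
    for p,_ in lst: print('pin side',ray('side',S2(p),.1155))
print('pred pin px', proj('side',[.5595,-.1616,.1155]),'obs',S2((467,416)))
E
python3 m2.py
```

```text
pred res
[[ 1.2 -0.5]
 [ 0.4  1.2]
 [ 1.5  2.5]
 [ 2.3  0.8]
 [ 2.   1.5]]
fit d(mm) [ 0.5  3.7 -0.4] ang [-0.45  0.25 -0.99]
[[ 0.5 -1. ]
 [ 0.  -0.5]
 [ 0.9  1.2]
 [ 0.4  0.8]
 [-0.2  1.3]]
pin side [ 0.5554185  -0.16386223  0.1155    ]
pred pin px [[409.50911971 316.97026937]] obs [407.41666667 318.91666667]
```

```bash
python3 - <<'E'
from h import *
bot.servo_line([.5252,-.1573,.2475],ori(-13.5),.1);st()
bot.dwell(.15);st()
snap('e')
E
python3 -c "
from h import *
crop('pics/side_e.png',340,265,120,90,6,'pics/e_side.png');crop('pics/top_e.png',370,140,100,100,6,'pics/e_top.png')"
```

```text
t 8.53 p [ 525.  -157.2  247.2] F [ 0.1 -1.  -0.8] M [ 0.06  0.   -0.05] w 33.0
t 8.68 p [ 525.7 -157.4  248.1] F [-0.6  0.2 -1.6] M [-0.    0.    0.04] w 33.0
```

View pics/e_side.png

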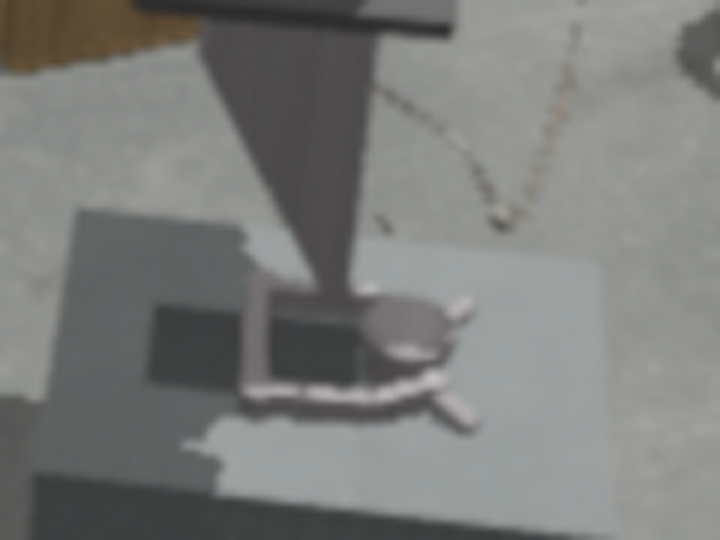

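View pics/e_top.png

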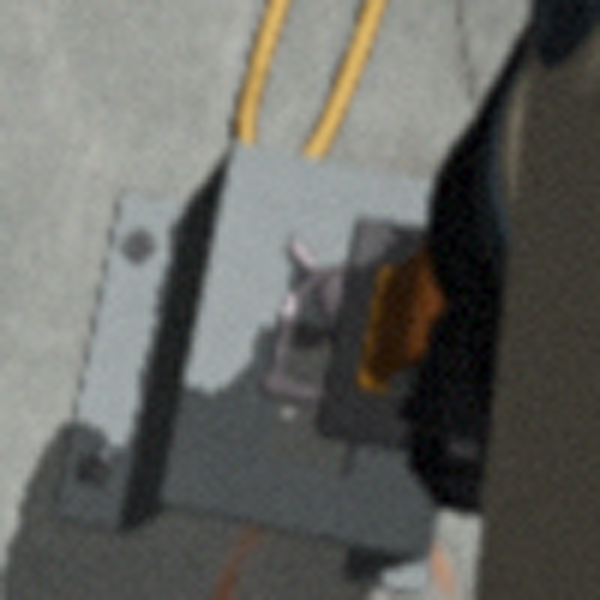

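Run:
```python
from cal import *
S=lambda p:un(p,6,340,265);T=lambda p:un(p,6,370,140)
a=np.radians(-13.5);Rm=np.array([[np.cos(a),np.sin(a)],[-np.sin(a),np.cos(a)]])
pin=ray('side',S((405,322)),.1155)
for z in(.1175,.1195,.1215):
    for p in((335,292),(335,296)):
        tip=ray('side',S(p),z);print(z,p,'tip rel pin in pin axes',(Rm@(tip-pin)[:2]*1e3).round(1))
# flange left corners in top vs pin from first top image
pt=ray('top',un((339,235),7,380,155),.1155)
for p,l in(((358,215),(33,22)),((318,432),(-33,22))):
    c=ray('top',T(p),.2155);print('grip rel pin(top)',(Rm@(c-pt)[:2]*1e3-np.array(l)).round(1))
```

```text
0.1175 (335, 292) tip rel pin in pin axes [-16.    5.4]
0.1175 (335, 296) tip rel pin in pin axes [-16.   4.]
0.1195 (335, 292) tip rel pin in pin axes [-16.2   3.1]
0.1195 (335, 296) tip rel pin in pin axes [-16.1   1.7]
0.1215 (335, 292) tip rel pin in pin axes [-16.3   0.8]
0.1215 (335, 296) tip rel pin in pin axes [-16.2  -0.6]
grip rel pin(top) [-33.8  -0.3]
grip rel pin(top) [-33.2  -1.1]
```

The tip at about (396,314) in the side view lies 16 mm on the robot's side of the pin and within 2 mm of its axis, as planned. I lower it in steps and watch the force.

```bash
python3 - <<'E'
from h import *
for z in(.222,.205,.190,.178,.168):
    bot.servo_line([.5252,-.1573,z],ori(-13.5),.06);st()
    F=get_obs()['wrist_force']
    if np.linalg.norm(F)>50: print('stop');break
snap('f')
E
python3 -c "
from h import *
crop('pics/side_f.png',330,230,133,100,6,'pics/f_side.png')"
```

```text
t 9.35 p [ 525.1 -157.3  221.7] F [-0.6 -0.3 -2.1] M [0.01 0.04 0.01] w 33.1
t 9.78 p [ 527.2 -157.8  205. ] F [ 6.5 -1.7 -2.9] M [-0.29 -1.42  0.01] w 32.9
t 10.18 p [ 528.7 -158.3  193. ] F [ 3.2 -1.4 17.3] M [-0.09 -0.83 -0.01] w 33.2
t 10.53 p [ 526.5 -157.7  178.9] F [ 3.8 -1.6  5.3] M [-0.23 -0.97  0.05] w 33.3
t 10.85 p [ 524.6 -157.1  167.1] F [-0.3  0.2 -2.1] M [ 0.   -0.14 -0.03] w 33.1
```

View pics/f_side.png

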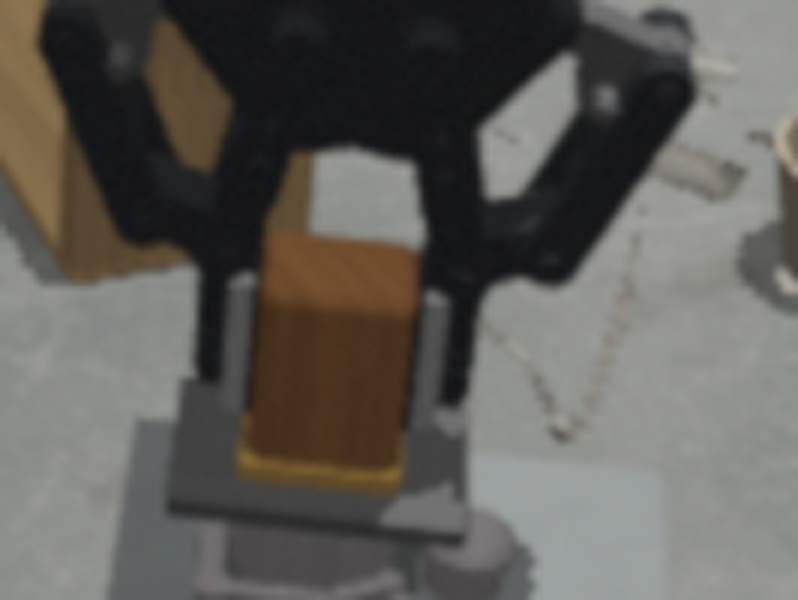

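The clip has already snapped off: the force fell back to zero, and it is seen left of the pin at about (365,325). I press the last 9 mm to full depth and look again.

```bash
python3 - <<'E'
from h import *
bot.servo_line([.5252,-.1573,.1585],ori(-13.5),.05);st()
bot.dwell(.2);st();snap('g')
E
python3 -c "
from h import *
crop('pics/side_g.png',330,260,133,100,6,'pics/g_side.png')"
```

```text
t 11.29 p [ 524.5 -157.1  157.7] F [-0.8  0.3 -2. ] M [ 0.02 -0.05 -0.05] w 33.2
t 11.49 p [ 525.3 -157.3  158.6] F [ 0.4  0.1 -1.9] M [0.   0.03 0.02] w 33.0
```

View pics/g_side.png

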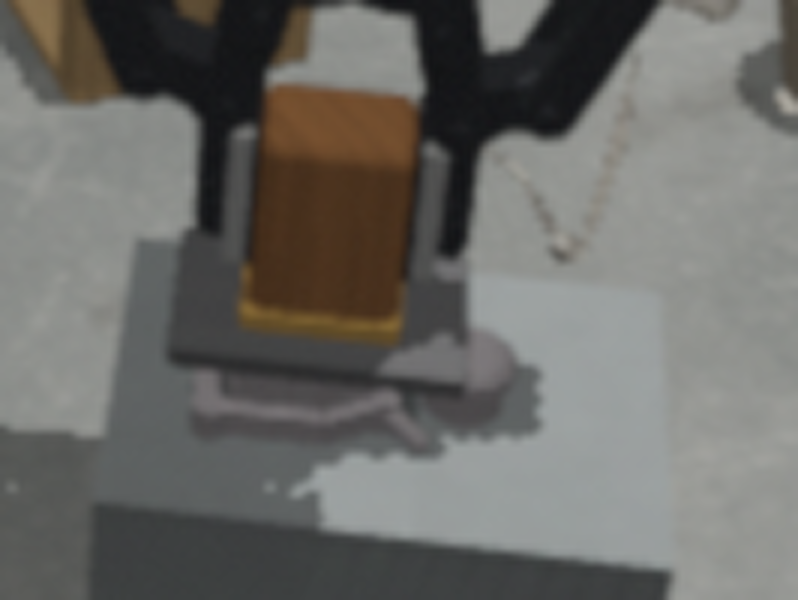

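The clip lies flat on the plate with both noses clear of the pin (nose end ~(400,333), pin ~(411,322)), and the wedge is at full depth. Now I draw it out.

```bash
python3 - <<'E'
from h import *
for z,v in((.185,.06),(.222,.08),(.29,.15)):
    bot.servo_line([.5252,-.1573,z],ori(-13.5),v);st()
bot.dwell(.2)
snap('h')
E
python3 -c "
from h import *
crop('pics/side_h.png',330,190,133,160,5,'pics/h_side.png')"
```

```text
t 12.18 p [ 525.3 -157.3  185.3] F [ 0.4 -0.2 -1.6] M [-0.02 -0.01  0.01] w 33.2
t 12.8 p [ 525.1 -157.3  222. ] F [-0.3 -0.8 -2.6] M [-0.03 -0.02 -0.03] w 33.0
t 13.4 p [ 524.7 -157.2  289.1] F [-0.6 -0.7 -1.9] M [0.01 0.04 0.  ] w 32.8
```

View pics/h_side.png

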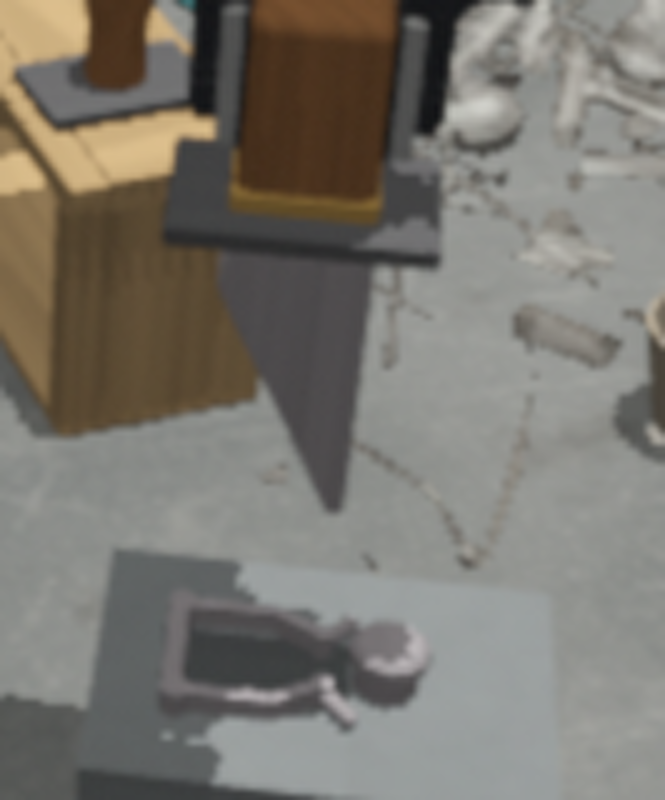

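The wedge is out and the clip stays on the plate around the window, off the pin (clip ~(381,320), pin ~(407,321)). The wedge may have tilted slightly in the grip, so I fit that before hanging it back.

Run:
```python
from cal import *
from scipy.spatial.transform import Rotation as R
def fit(v0,obs):
    m=lambda v,P:v[:3]+R.from_euler('ZYX',[v0[3],v[3],v[4]]).apply(np.array(P)/1e3)
    f=lambda v:np.r_[np.ravel([proj('side',m(v,P))[0]-px for px,P in obs]),(v[:3]-v0[:3])/.003,v[3:]/.05]
    r=least_squares(f,np.r_[v0[:3],0,0]);print(((r.x[:3]-v0[:3])*1e3).round(1),np.degrees(r.x[3:]).round(2),r.fun[:2*len(obs)].round(1))
pts=[(16.5,0,-122),(-33,-22,-32),(33,-22,-32),(19,-5.5,-40)]
S=lambda p:un(p,6,330,200)
fit(np.array([.5281,-.1502,.2685,np.radians(-13.5)]),list(zip([S((411,592)),S((208,280)),S((532,302))],pts)))
S=lambda p:un(p,5,330,190)
fit(np.array([.5259,-.1544,.2835,np.radians(-13.5)]),list(zip([S((333,513)),S((165,243)),S((438,266))],pts)))
```

```text
[-1.2  0.7 -0. ] [-0.08 -2.01] [ 0.3 -0.3 -0.6 -0.5  0.5  0.8]
[-2.2  0.4 -1. ] [ 0.69 -1.97] [ 0.2 -0.3 -0.6 -0.4  0.7  0.5]
```

```bash
python3 - <<'E'
from h import *
q=ori(14.5);x,y=.4985,.2545
bot.reach([x,y,.290],q);st()
for z in(.25,.215,.18,.162,.156,.152,.150):
    bot.servo_line([x,y,z],q,.1 if z>.16 else .04);st()
    F=get_obs()['wrist_force']
    if abs(F[2]+2)>8 or np.hypot(F[0],F[1])>8: print('stop');break
snap('i')
E
python3 -c "
from h import *
crop('pics/side_i.png',260,90,160,120,5,'pics/i_side.png')"
```

```text
t 15.22 p [498.8 253.7 290. ] F [ 0.4 -0.  -1.1] M [-0.02  0.04  0.03] w 33.0
t 15.78 p [498.8 254.2 250.1] F [-0.2 -0.2 -1.6] M [-0.03 -0.01 -0.03] w 33.3
t 16.27 p [498.6 254.6 215.2] F [ 1.1  0.1 -2.2] M [-0.   -0.01  0.02] w 32.8
t 16.77 p [498.7 254.6 180.2] F [-0.1 -0.8 -0.3] M [ 0.01  0.03 -0.  ] w 33.0
t 17.11 p [498.4 254.5 162.1] F [-0.1  0.7 -1.5] M [0.02 0.   0.04] w 33.0
t 17.41 p [498.5 254.5 156. ] F [-0.2  0.3 -1.6] M [-0.06 -0.01 -0.04] w 33.2
t 17.66 p [498.3 254.4 151.8] F [-0.1  0.4 -2. ] M [ 0.01 -0.01  0.03] w 33.1
t 17.91 p [498.7 254.6 150.7] F [-1.8 -1.   5.3] M [-0.09  0.23  0.02] w 33.0
```

View pics/i_side.png

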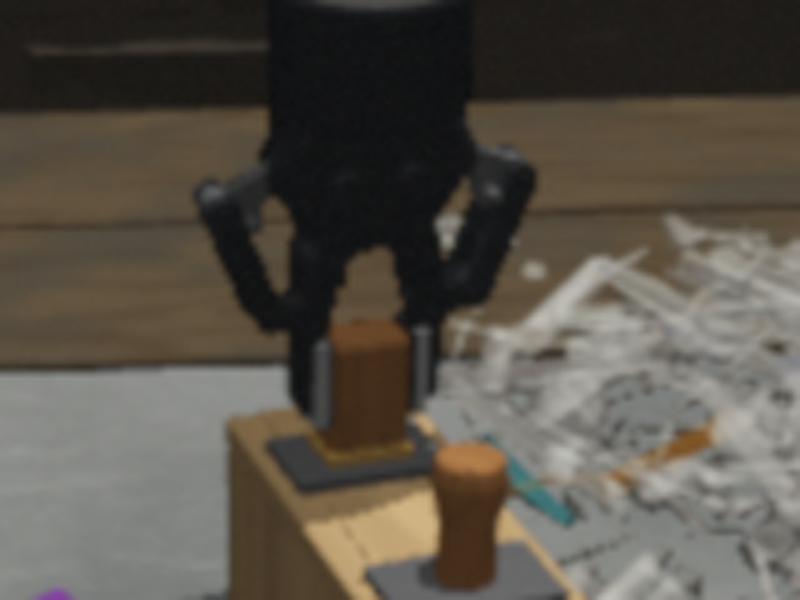

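Seated: the force rose to 5 N at the same height as the grasp, and the flange lies on the rack (~(330,182)). I release, retreat and check.

```bash
python3 - <<'E'
from h import *
q=ori(14.5)
hand.move_gripper(.084);st()
bot.servo_line([.4985,.2545,.21],q,.1)
bot.servo_line([.4985,.2545,.29],q,.2);st()
bot.reach([.45,-.02,.33],ori(0));st()
bot.dwell(.3);snap('j')
E
python3 -c "
from h import *
crop('pics/side_j.png',295,145,100,75,6,'pics/j1.png');crop('pics/side_j.png',335,290,115,70,6,'pics/j2.png');crop('pics/top_j.png',380,155,80,85,6,'pics/j3.png');crop('pics/top_j.png',180,175,130,85,6,'pics/j4.png')"
```

```text
t 18.56 p [498.5 254.5 149.9] F [-0.1 -0.1 -0.2] M [-0.04  0.03 -0.  ] w 84.4
t 19.86 p [498.1 254.3 289. ] F [-0.2  0.2 -0.6] M [0.01 0.01 0.04] w 83.8
t 20.95 p [450.2 -19.4 329.5] F [ 0.   0.6 -0. ] M [ 0.03 -0.03 -0.03] w 84.1
```

View pics/j1.png

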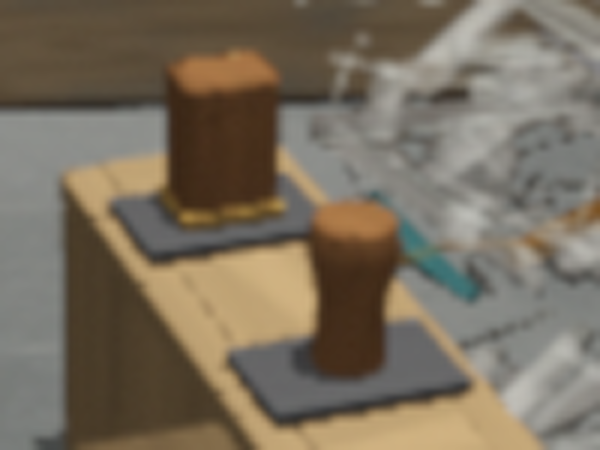

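View pics/j2.png

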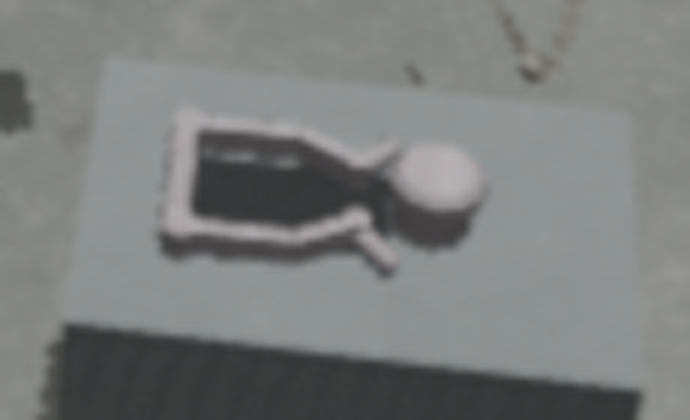

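View pics/j3.png

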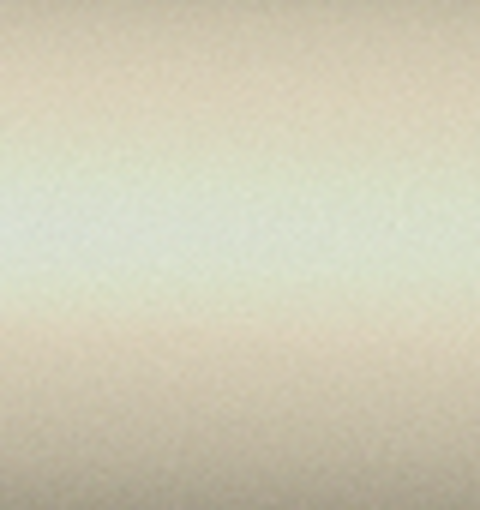

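View pics/j4.png

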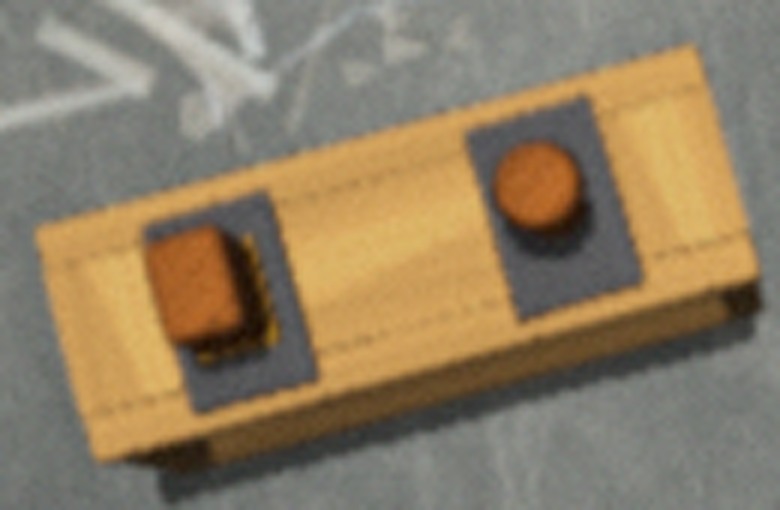

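The side view shows the wedge upright and flush in its slot (handle ~(332,167)), and the bar is untouched (~(354,193)). The clip lies flat on the plate about 20 mm off, both noses clear of the pin (clip ~(382,321), pin head ~(408,319)).

Run:
```python
from h import *
hand_in();st()
```

```text
the job is handed in; nothing more can be done
the job is handed in; nothing more can be done
```

The job is done and handed in at about 21 s of the 51 s allowed. I took the square-handled wedge from the rack and drove it point down between the pin and the bow to full depth. The clip snapped off the pin, and the highest wrist force in my readings was about 18 N. I then drew the wedge out and hung it back in the slot it came from.

**Last checks:**
- **Clip:** in the side view it lies flat on the bracket plate, about 20 mm off, with both noses clear of the pin.
- **Wedge:** it stands upright with its flange flush on the rack in its own slot, in both views.
- **Bar and purple look-alike:** the bar hangs where it started, in both views. I never went to the purple look-alike.

**Unconfirmed or disagreeing:**
- In the last top picture the arm hid the bracket, so only the side camera confirms the clip.
- The two cameras disagreed by up to 2–7 mm early on. I got round this by measuring the tip against the pin within each picture.
- The wedge tilted slightly in the grip during the push, by about 0.8°, which did not affect hanging it back.

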